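# Hold the worktop pedal bin open, then ease it shut

## Robot

A 6-joint arm with a two-finger parallel gripper is mounted at the origin on the work surface. World frame = base frame: x ahead of the robot, y to its left, z up, the work surface at z = 0. Lengths are in m, angles in degrees, forces in N, time in s.
With the tool pointing down it reaches from about 0.375 to 0.9 m from the base axis. Payload 3.1 kg.
Tool frame: the origin (TCP) lies on the centre line of the jaws, within the pads' length; the fingertips stand 8 mm ahead of it and the grasp point (between the pads) lies 11 mm behind it; y points along the fingers, x is the direction in which the jaws open and shut, and the axes are right-handed (so a half turn about y gives the same grasp; the last joint's range is limited). The gripper opens to 87 mm and grips with 3 to 60 N. Pads are 19 mm wide; open, the fingers measure 117 mm over their backs; the gripper's body (75 mm by 190 mm) begins 51 mm behind the grasp point.
Start: joints at [60.648, 30.224, 82.088, -0, 67.689, -10.227], TCP at [0.205, 0.59, 0.231] pointing down, gripper open.
Joint ranges: [-176.69, 176.69], [-43.24, 126.21], [12.49, 139.97], [-82, 262], [0, 151.66], [-163.58, 163.58]. Speed limits (degrees/s): [159.86, 159.86, 180, 180, 180, 180].

## Interface

Orientations are given as a 3x3 rotation matrix whose columns are the frame's x, y, z axes.
In Python, from rig import read_state, imaging, job, spotter gives the robot as it stands.
- The arm moves only by the tool apply_moves, never from a script. Its argument "steps" is a list of rows, each an object of numbers: "x", "y", "z": the shift along the world's x, y, z in mm; "spin": the turn about the world's z in rad. In form: [{"x": .., "y": .., "z": .., "spin": ..}, ...]. A call has 1 to 12 rows; each row shifts and turns the pose as measured when the row begins; what a row does not reach is not made up. A row lasts 1/10 s, in which the tool goes at most 50 mm and 8.59 degrees, less where a joint would pass 70% of its speed; a pose out of reach is approached as far as the arm can. A call is refused whole if a number of a shift passes 50 or a number of a turn 0.15, either way. A call with a gripper value outside its range is refused whole. "grip" is the finger opening in mm, from 0 to 87, set as the call begins (left out, the last holds). The fingers move at their own pace and stop on an object; the grip force is fixed at half the most. Time passes only in rows, so rows that do not move let the fingers close. It gives the time, the measured TCP pose, the force and the opening at its end, in the units of the state.
- read_state(): the state, without advancing time (a new reading comes with each control period).
- imaging.capture(name): name is "scene" or "top" or "wrist"; returns the picture (420x560x3 uint8, red, green, blue); there is no depth.
- imaging.camera_params(name): a dict with "fov_y" (degrees; the focal length in pixels is half the picture's height over the tangent of half this angle, whatever the lens; pixels are square), "cx", "cy" (the principal point, pixels), "R" (3x3) and "t" (3): a world point X has camera coordinates R X + t. Camera axes: x right, y down, z forward; pixel columns grow to the right and rows downward; lengths in m; the calibration is good to about 2 mm. The wrist camera is an equidistant fisheye: a pixel r from the principal point sees the ray r / f radians off the axis. A picture is of the moment at which its call begins: read the wrist's pose just before it. camera_params takes no time and is no camera call; for the wrist camera it gives the pose at the moment of the call.
- job.hand_in(): hands the job in, once; it reports no verdict.
Trained networks look in the newest picture that a camera, given by its name, has taken for a name from the list of things; names that differ only in an ending like _2 or _b are one class to them, and where a whole thing is asked for, a point or a joint stands for the part that bears it (a point fixed in the world has none). Each returns a list of dicts, best first, with "score" (0 to 1); they miss things now and then, are a little off and sometimes report something else, mostly with a low value. They report only what shows in the picture. A call takes as long as a camera call.
- spotter.cut_out(name, camera): "mask" (420x560 bool, what is visible of it) and "rect" ([left, top, width, height] in pixels, round what is visible of it).
The state is a dict: "time_s": time; "joint_positions": joint angles; "qvel": joint speeds; "tau": joint torques, N m; "position": TCP position; "tcp_rot": TCP orientation; "force": force on the tool from outside, world axes, zero at the start; "moment": the same for the moment, N m; "opening": opening from 0.0 (shut) to 1.0 (fully open).
Only numpy, scipy, OpenCV 4.12 (cv2) and the standard library are available. Lean on these libraries where they do the work, as an engineer would, in place of code of your own. Each camera call takes 0.05 s, during which the arm holds its last target.

## Task

My hands are full of peelings: with your fingertips press the pedal of the little cream bin right down so that its lid swings wide open, and keep it open for a good three seconds while I drop them in. Then let the pedal back up slowly, over about three seconds, so that the lid comes down gently without slamming, and leave it fully shut. Work by the pedal only: do not touch the lid, do not lift, tip or shove the bin, and leave the jars and the mug beside it alone.

Things in the scene. Friction and masses are not known exactly. Their poses are not given: they have to be found in the camera images.
- bin: Round worktop pedal bin (3 litre, 1.5 to 2.3 kg, loose): cream body 170 mm in diameter and 205 mm high on a black base moulding, 232 mm high to the top of the shut lid. Origin at the centre of its underside, on the worktop; z up; its own -x axis points to the front, where the pedal sticks out, +x to the back, where the lid is hinged and a black rod channel reaches 121 mm from the axis.
- pedal_pad (a point): Middle of the top face of the steel pedal, the spot to press, and it moves with the pedal. The pedal plate is 76 mm wide and 50 mm long (from 90 to 140 mm in front of the bin's axis), 6 mm thick, with thin rubber ribs. Untouched, this point lies 115 mm in front of the bin's axis (30 mm clear of its body) and 43 mm above the worktop; with the pedal fully down, when two rubber bumpers under it meet the worktop, it is 19 mm above the worktop.
- pedal (a joint): Pedal angle: 0 at rest (up), 0.21 rad fully down. It pivots about a level axis under the middle of the bin, so the pad sinks 24 mm in all. It takes about 8 to 14 N at the pad to start and about half of that near the bottom, where it stops hard; when let go it springs up by itself with the falling lid.
- lid (a joint): Lid angle: 0 shut, about 1.27 rad wide open with the pedal fully down. A rod links it to the pedal: lid angle = 6.05 x pedal angle, about 0.053 rad for each mm at the pad. Its own weight brings it down, quickly if the pedal is let go.
- lid_cover: Domed steel lid, 179 mm in diameter and 23 mm high, hinged at the back of the bin 108 mm behind its axis, 212 mm above the worktop; its front edge rises and swings back away from the pedal. Origin at the middle of its underside.
- crock: White ceramic storage pot with a knobbed lid, 90 mm in diameter, 121 mm high, standing loose beside the bin. Origin at the centre of its underside. Leave it alone.
- glass_jar: Glass jar with a steel screw lid, 78 mm in diameter, 112 mm high, standing loose beside the bin. Origin at the centre of its underside. Leave it alone.
- mug: White mug, 80 mm in diameter with a handle at one side, 92 mm high, standing loose beside the bin. Origin at the centre of its underside. Leave it alone.

How it is judged:
By the outcome, as a careful person would: the job done as asked, in the order asked, and still so for the second after the job is handed in, with the robot touching nothing.
It also fails if it takes over 48 s, if anything falls off the work surface, if the arm or the gripper's body presses on something with over 40 N, if the wrist force passes 120 N, or if a joint passes its speed limit or range.

## Working session

There is one attempt and no reset: what is moved stays moved. The work goes in short steps, Python scripts to look and compute and a tool call to move; the robot and the scene stay as the last step left them, time stands still between calls to the robot, and variables do not carry over. Pictures are saved under pics/ and viewed, and the job is handed in when it is done.

Besides the shell and the picture viewer there is one more tool, called after "Emit:" by a JSON object that holds its "api" and its "payload". apply_moves: Moves the arm, as the interface text tells. Its arguments: {"type":"object","properties":{"steps":{"type":"array"},"grip":{"type":"number"}},"required":["steps"]}

```bash
mkdir -p pics; cat > h.py <<'E'
import numpy as np, cv2
from rig import read_state, imaging, job, spotter
def snap(c,n):
    p=imaging.camera_params(c); im=imaging.capture(c); cv2.imwrite(f'pics/{n}.png',im[:,:,::-1]); return im,p
def ray(p,u,v):
    f=210/np.tan(np.radians(p['fov_y'])/2)
    R=np.array(p['R']);t=np.array(p['t'])
    d=np.array([(u-p['cx'])/f,(v-p['cy'])/f,1.]); return -R.T@t, R.T@d
def atz(p,u,v,z):
    o,d=ray(p,u,v); return o+d*(z-o[2])/d[2]
def proj(p,X):
    f=210/np.tan(np.radians(p['fov_y'])/2)
    c=np.array(p['R'])@np.array(X)+np.array(p['t']); return p['cx']+f*c[0]/c[2],p['cy']+f*c[1]/c[2]
E
python3 - <<'E'
from h import *
for c in('scene','top'):
    im,p=snap(c,c+'1'); print(c,p['fov_y'],np.round(-np.array(p['R']).T@np.array(p['t']),3))
    for n in('bin','pedal_pad','lid_cover','crock','glass_jar','mug'):
        for r in spotter.cut_out(n,c)[:2]:
            ys,xs=np.nonzero(r['mask']); 
            print(n,round(r['score'],2),r['rect'],xs.mean().round(1),ys.mean().round(1))
s=read_state();print(s['time_s'],s['position'],s['tcp_rot'],s['force'],s['opening'])
E
```

```text
scene 52.90607380079947 [0.43  0.38  1.056]
bin 0.59 [222.1, 177.6, 112.7, 101.2] 277.2 227.5
pedal_pad 0.81 [310.9, 229.4, 23.3, 29.9] 323.7 245.4
lid_cover 0.95 [232.6, 175.7, 85.5, 85.2] 276.9 218.5
crock 0.89 [335.6, 157.3, 34.8, 37.9] 354.0 175.1
glass_jar 0.67 [273.2, 301.4, 31.6, 33.8] 288.6 318.1
mug 0.69 [197.2, 290.5, 50.1, 39.3] 225.7 308.5
top 46.75256530161115 [0.402 0.103 1.225]
bin 0.81 [230.5, 155.1, 83.9, 121.9] 275.4 215.6
pedal_pad 0.67 [281.9, 249.4, 31.2, 27.9] 297.1 263.9
lid_cover 0.79 [232.3, 167.8, 86.3, 83.0] 273.4 209.8
crock 0.97 [359.8, 234.4, 41.1, 34.9] 379.5 251.7
glass_jar 0.59 [194.8, 255.7, 35.3, 32.4] 212.6 272.2
mug 0.88 [176.9, 197.4, 37.4, 42.3] 191.9 218.3
mug 0.68 [362.5, 234.4, 39.1, 35.7] 379.4 251.4
0.7 [0.20472429 0.59050877 0.2305828 ] [[ 3.27599140e-01  4.77678544e-06 -9.44816809e-01]
 [ 9.44816807e-01  6.52581783e-05  3.27599140e-01]
 [ 6.32218946e-05 -9.99999998e-01  1.68653359e-05]] [ 0.42588871 -0.88655396  0.35338084] 0.9983455695814705
```

View pictures.

View pics/scene1.png

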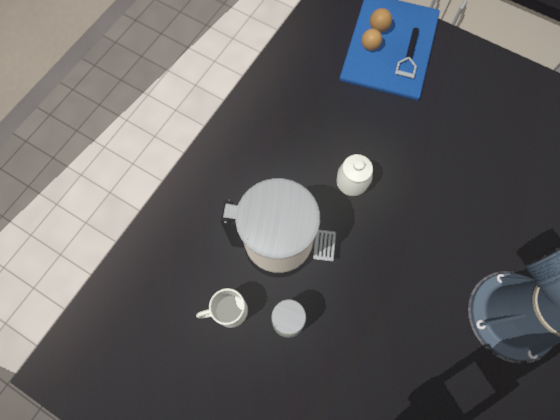

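View pics/top1.png

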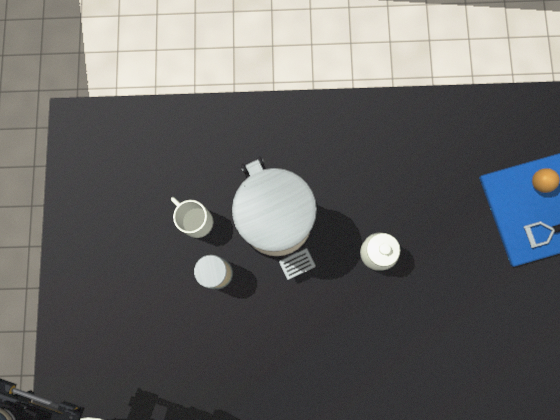

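```bash
python3 - <<'E'
from h import *
from scipy.optimize import least_squares
P={c:imaging.camera_params(c) for c in('scene','top')}
# lid centre, rim at z~0.212..; use sizes
for c,l,pd in(('scene',(276.9,218.5),(323.7,245.4)),('top',(273.4,209.8),(297.1,263.9))):
    L=atz(P[c],*l,.222);Q=atz(P[c],*pd,.042); print(c,L.round(4),Q.round(4),np.hypot(*(Q-L)[:2]),np.degrees(np.arctan2(*(Q-L)[1::-1])))
for n,h,a,b in(('crock',.06,(353,176.2),(380.3,251.9)),('glass',.056,(289,318.3),(212.5,272)),('mug',.046,(222,310),(193,218))):
    print(n,atz(P['scene'],*a,h).round(3),atz(P['top'],*b,h).round(3))
E
```

```text
scene [0.5839 0.1476 0.222 ] [0.4812 0.0973 0.042 ] 0.11434234437204797 -153.92273286608423
top [0.5824 0.1406 0.222 ] [0.4797 0.0927 0.042 ] 0.11336239991727823 -155.020640086565
crock [ 0.506 -0.097  0.06 ] [ 0.502 -0.107  0.06 ]
glass [0.464 0.294 0.056] [0.465 0.296 0.056]
mug [0.608 0.358 0.046] [0.599 0.346 0.046]
```

```bash
python3 - <<'E'
from h import *
s=read_state();R=np.array(s['tcp_rot'])
p=imaging.camera_params('wrist');o=-np.array(p['R']).T@np.array(p['t'])
print(R.T@(o-s['position']), (np.array(p['R'])@R).round(2))
snap('wrist','w1')
E
```

```text
[-0.0004653  -0.15500129  0.07185583] [[ 1.    0.    0.  ]
 [ 0.   -0.26 -0.97]
 [-0.    0.97 -0.26]]
```

View pics/w1.png

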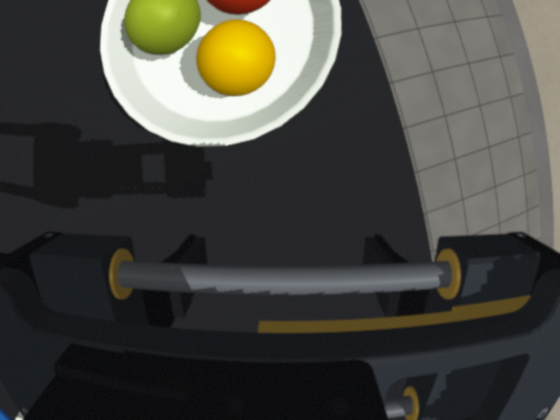

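Emit:
{"api": "apply_moves", "payload": {"steps": [{"z": 40},{"z": 20,"y": -30},{"x": 20,"y": -40,"spin": 0.13},{"x": 20,"y": -40,"spin": 0.13},{"x": 20,"y": -40,"spin": 0.13},{"x": 20,"y": -40,"spin": 0.13},{"x": 20,"y": -40,"spin": 0.13},{"x": 20,"y": -40,"spin": 0.13},{"x": 20,"y": -40},{"x": 20,"y": -40},{"x": 20,"y": -40},{}], "grip": 0}}

```text
invalid input at $.steps[0]: expected keys x, y, z, spin
```

Emit:
{"api": "apply_moves", "payload": {"steps": [{"x": 0,"y": 0,"z": 40,"spin": 0},{"x": 0,"y": -30,"z": 20,"spin": 0},{"x": 20,"y": -40,"z": 0,"spin": 0.13},{"x": 20,"y": -40,"z": 0,"spin": 0.13},{"x": 20,"y": -40,"z": 0,"spin": 0.13},{"x": 20,"y": -40,"z": 0,"spin": 0.13},{"x": 20,"y": -40,"z": 0,"spin": 0.13},{"x": 20,"y": -40,"z": 0,"spin": 0.13},{"x": 20,"y": -40,"z": 0,"spin": 0},{"x": 20,"y": -40,"z": 0,"spin": 0},{"x": 0,"y": -20,"z": 0,"spin": 0},{"x": 0,"y": 0,"z": 0,"spin": 0}], "grip": 0}}

```text
time_s: 1.95
position: [0.3664, 0.216, 0.2945]
tcp_rot: [[-0.444, 0.008, -0.896], [0.896, 0.006, -0.444], [0.002, -1.0, -0.01]]
force: [0.2, -0.0, -0.3]
opening: 0.029
```

Emit:
{"api": "apply_moves", "payload": {"steps": [{"x": 15,"y": -40,"z": 0,"spin": 0},{"x": 15,"y": -40,"z": 0,"spin": 0},{"x": 15,"y": -40,"z": 0,"spin": 0},{"x": 15,"y": 0,"z": 0,"spin": 0},{"x": 15,"y": 0,"z": 0,"spin": 0},{"x": 0,"y": 0,"z": 0,"spin": 0}]}}

```text
time_s: 2.55
position: [0.4456, 0.0953, 0.2963]
tcp_rot: [[-0.446, 0.016, -0.895], [0.895, 0.01, -0.446], [0.002, -1.0, -0.019]]
force: [-0.2, 0.3, -0.4]
opening: 0.007
```

```bash
python3 - <<'E'
from h import *
s=read_state();R=np.array(s['tcp_rot'])
im,p=snap('wrist','w2'); print(s['position'])
f=210/np.radians(p['fov_y']/2); f2=210/np.tan(np.radians(p['fov_y'])/2); print(p['fov_y'],f,f2)
Rc=np.array(p['R']);t=np.array(p['t'])
def fproj(X):
    c=Rc@X+t; th=np.arctan2(np.hypot(c[0],c[1]),c[2]); a=np.arctan2(c[1],c[0]); return p['cx']+f2*th*np.cos(a),p['cy']+f2*th*np.sin(a)
A=np.array([.583,.144]);d=np.array([-.903,-.43]);q=np.array([-d[1],d[0]])
im=im[:,:,::-1].copy()
for r,tt in((.115,0),(.14,.038),(.14,-.038),(.09,.038),(.09,-.038)):
    X=np.r_[A+r*d+tt*q,.043]; u=fproj(X);print(u); cv2.circle(im,tuple(int(round(k)) for k in u),2,(0,0,255),-1)
cv2.imwrite('pics/w2b.png',im)
snap('top','top2');snap('scene','scene2')
E
```

```text
[0.44557906 0.09528106 0.29631399]
65.70646984690485 366.2383240427295 325.19226210127806
(np.float64(272.0680264387807), np.float64(195.20915436928118))
(np.float64(242.6138303453024), np.float64(175.83712743830196))
(np.float64(302.05780293114736), np.float64(176.76120870829254))
(np.float64(243.17511180098893), np.float64(213.11313309774397))
(np.float64(300.8282668461397), np.float64(214.13791533274252))
```

View pics/w2b.png

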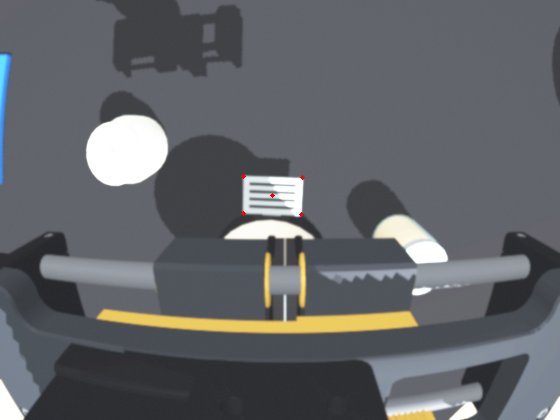

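View pics/top2.png

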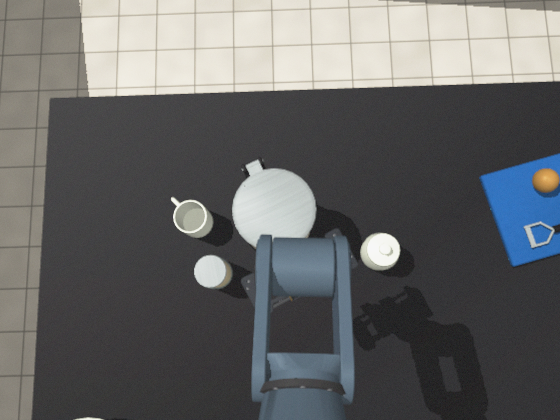

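View pics/scene2.png

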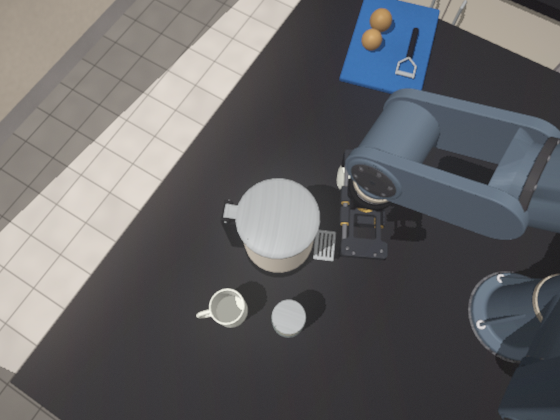

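```bash
python3 - <<'E'
from h import *
from scipy.optimize import fsolve
s=read_state();print(s['joint_positions'])
j=np.radians(s['joint_positions'][0]);x=np.array(s['position'])
p=imaging.camera_params('scene')
g=lambda v: np.array(proj(p,[x[0]-v[0]*np.sin(j),x[1]+v[0]*np.cos(j),v[1]]))-[374,180]
sol=fsolve(g,[.07,.5]);print(sol)
for r in (0.05,):
  X=[x[0]-sol[0]*np.sin(j),x[1]+sol[0]*np.cos(j),sol[1]+r];print(proj(p,X))
  print([proj(p,[X[0]+r*np.cos(j)*c,X[1]+r*np.sin(j)*c,sol[1]+r*q]) for c,q in((1,0),(-1,0),(0,-1))])
q=imaging.camera_params('top')
print([proj(q,[x[0]-a*sol[0]*np.sin(j)+.05*b*np.cos(j),x[1]+a*sol[0]*np.cos(j)+.05*b*np.sin(j),sol[1]]) for a in(1,-1) for b in (0,1)])
E
python3 -c "
import cv2;i=cv2.imread('pics/scene2.png')[80:280,220:440];cv2.imwrite('pics/c2.png',cv2.resize(i,None,fx=3,fy=3,interpolation=2)[:600,:660])"
```

```text
[  -2.35516289   11.56202629  101.25229597    0.65384793   66.52540965
 -119.21743246]
[0.01870707 0.52358689]
(np.float64(382.1246243927983), np.float64(164.0559834715891))
[(np.float64(342.7894253265878), np.float64(161.77415452286854)), (np.float64(406.1694448360714), np.float64(198.78579093152078)), (np.float64(367.099151742676), np.float64(193.5424400385028))]
[(np.float64(284.8695425851278), np.float64(267.7083016344905)), (np.float64(285.3839990975159), np.float64(233.22143550993638)), (np.float64(310.90255078085164), np.float64(268.0843467778568)), (np.float64(311.1182633461829), np.float64(233.548613140691))]
```

View pics/c2.png

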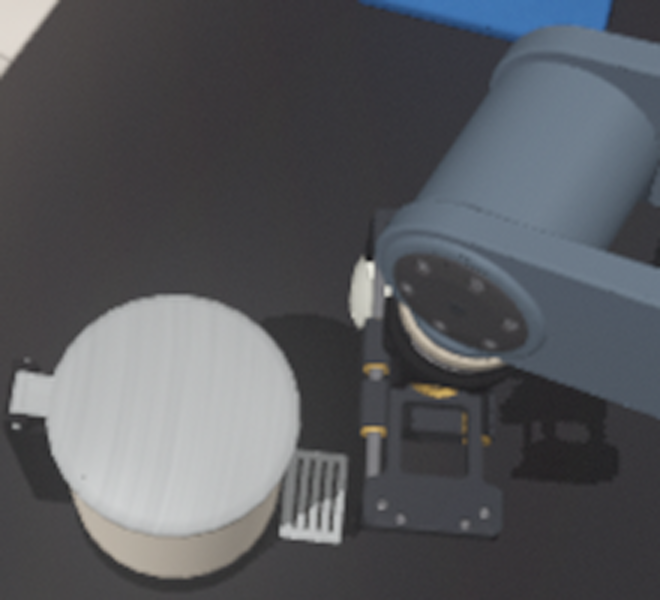

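```bash
python3 - <<'E'
from h import *
p=imaging.camera_params('scene');q=imaging.camera_params('top')
for v in(262,268,274):
  for u in (256,):
    a,d=ray(p,373,181);b,e=ray(q,u,v)
    k=np.linalg.lstsq(np.c_[d,-e],b-a,rcond=None)[0]
    P,Q=a+k[0]*d,b+k[1]*e;print(v,u,P.round(3),Q.round(3))
E
```

```text
262 256 [0.442 0.151 0.594] [0.447 0.151 0.594]
268 256 [0.442 0.151 0.593] [0.44  0.151 0.593]
274 256 [0.442 0.151 0.593] [0.432 0.151 0.592]
```

Emit:
{"api": "apply_moves", "payload": {"steps": [{"x": 20,"y": -8,"z": 0,"spin": 0},{"x": 2,"y": 0,"z": -40,"spin": 0},{"x": 0,"y": 0,"z": -40,"spin": 0},{"x": 0,"y": 0,"z": -40,"spin": 0},{"x": 0,"y": 0,"z": -30,"spin": 0},{"x": 0,"y": 0,"z": -10,"spin": 0},{"x": 0,"y": 0,"z": 0,"spin": 0}]}}

```text
time_s: 3.4
position: [0.4596, 0.0944, 0.1336]
tcp_rot: [[-0.457, 0.016, -0.889], [0.889, 0.011, -0.457], [0.002, -1.0, -0.019]]
force: [-0.3, 0.7, 1.1]
opening: 0.004
```

```bash
cat > rp.py <<'E'
from h import *
s=read_state();x=np.array(s['position']);R=np.array(s['tcp_rot'])
tip=x+.008*R[:,1]
A=np.array([.583,.144]);d=np.array([-.903,-.43])
v=tip[:2]-A
print('t',s['time_s'],'tcp',x.round(4),'tip',tip.round(4),'r',round(float(v@d),4),'lat',round(float(v@[-d[1],d[0]]),4),'F',np.round(s['force'],1),'y',R[:,1].round(3),'ang',np.degrees(np.arctan2(R[1,0],R[0,0])).round(1))
E
python3 rp.py; python3 - <<'E'
from h import *
snap('scene','scene3')
E
```

```text
t 3.4 tcp [0.4596 0.0944 0.1336] tip [0.4597 0.0944 0.1256] r 0.1326 lat -0.0083 F [-0.3  0.7  1.1] y [ 0.016  0.011 -1.   ] ang 117.2
```

View pics/scene3.png

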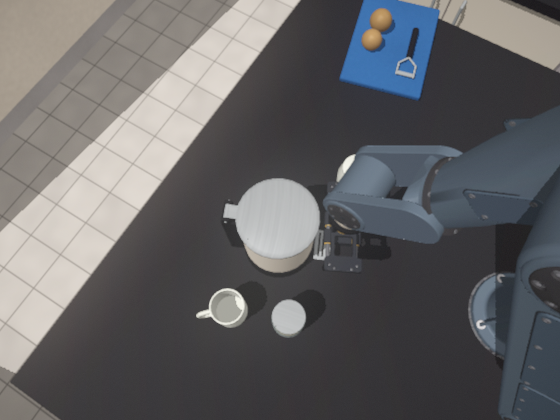

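Emit:
{"api": "apply_moves", "payload": {"steps": [{"x": 6,"y": -8,"z": 0,"spin": -0.03},{"x": 1,"y": 0,"z": -25,"spin": 0},{"x": 0,"y": 0,"z": -25,"spin": 0},{"x": 0,"y": 0,"z": -10,"spin": 0},{"x": 0,"y": 0,"z": 0,"spin": 0},{"x": 0,"y": 0,"z": 0,"spin": 0}]}}

```text
time_s: 4.05
position: [0.4747, 0.0854, 0.0797]
tcp_rot: [[-0.427, 0.036, -0.904], [0.904, 0.009, -0.427], [-0.007, -0.999, -0.036]]
force: [0.1, 0.8, -0.4]
opening: 0.005
```

```bash
python3 rp.py; python3 - <<'E'
from h import *
snap('wrist','w4')
E
```

```text
t 4.05 tcp [0.4747 0.0854 0.0797] tip [0.475  0.0855 0.0717] r 0.1227 lat 0.0064 F [ 0.1  0.8 -0.4] y [ 0.036  0.009 -0.999] ang 115.3
```

View pics/w4.png

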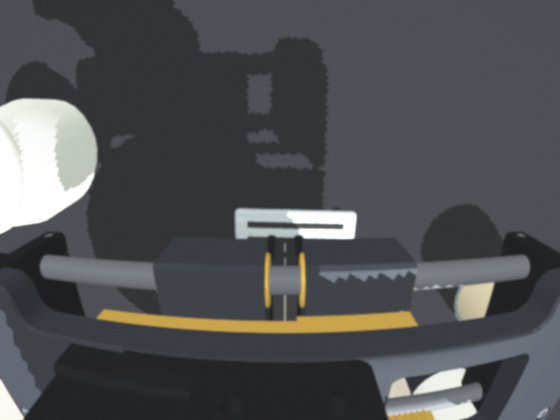

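Emit:
{"api": "apply_moves", "payload": {"steps": [{"x": -4,"y": 1.5,"z": 0,"spin": 0},{"x": -4,"y": 1.5,"z": 0,"spin": 0},{"x": 0,"y": 0,"z": -5,"spin": 0},{"x": 0,"y": 0,"z": -5,"spin": 0},{"x": 0,"y": 0,"z": -5,"spin": 0},{"x": 0,"y": 0,"z": 0,"spin": 0}]}}

```text
time_s: 4.7
position: [0.4674, 0.0888, 0.0664]
tcp_rot: [[-0.427, 0.042, -0.903], [0.904, 0.009, -0.427], [-0.01, -0.999, -0.041]]
force: [-0.8, 0.7, -0.4]
opening: 0.005
```

```bash
python3 rp.py
```

```text
t 4.7 tcp [0.4674 0.0888 0.0664] tip [0.4677 0.0889 0.0584] r 0.1278 lat 0.0002 F [-0.8  0.7 -0.4] y [ 0.042  0.009 -0.999] ang 115.3
```

Emit:
{"api": "apply_moves", "payload": {"steps": [{"x": 0,"y": 0,"z": -4,"spin": 0},{"x": 0,"y": 0,"z": -4,"spin": 0},{"x": 0,"y": 0,"z": -3,"spin": 0},{"x": 0,"y": 0,"z": -2,"spin": 0},{"x": 0,"y": 0,"z": -2,"spin": 0},{"x": 0,"y": 0,"z": -2,"spin": 0}]}}

```text
time_s: 5.3
position: [0.4673, 0.0886, 0.0487]
tcp_rot: [[-0.427, 0.041, -0.903], [0.904, 0.009, -0.428], [-0.01, -0.999, -0.041]]
force: [-1.0, -1.6, 12.0]
opening: 0.004
```

```bash
python3 rp.py
```

```text
t 5.3 tcp [0.4673 0.0886 0.0487] tip [0.4677 0.0887 0.0407] r 0.1279 lat 0.0004 F [-1.  -1.6 12. ] y [ 0.041  0.009 -0.999] ang 115.3
```

Emit:
{"api": "apply_moves", "payload": {"steps": [{"x": 0,"y": 0,"z": -2,"spin": 0},{"x": 0,"y": 0,"z": -2,"spin": 0},{"x": 0,"y": 0,"z": -2,"spin": 0},{"x": 0,"y": 0,"z": -2,"spin": 0},{"x": 0,"y": 0,"z": -2,"spin": 0}]}}

```text
time_s: 5.8
position: [0.4669, 0.0884, 0.0428]
tcp_rot: [[-0.428, 0.044, -0.903], [0.904, 0.008, -0.428], [-0.011, -0.999, -0.043]]
force: [-2.7, 0.0, 10.8]
opening: 0.006
```

```bash
python3 rp.py; python3 - <<'E'
from h import *
a,_=snap('scene','s5');cv2.imwrite('pics/s5c.png',cv2.resize(a[100:300,180:440,::-1],None,fx=3,fy=3))
E
```

```text
t 5.8 tcp [0.4669 0.0884 0.0428] tip [0.4672 0.0884 0.0348] r 0.1285 lat 0.0004 F [-2.7  0.  10.8] y [ 0.044  0.008 -0.999] ang 115.3
```

View pics/s5c.png

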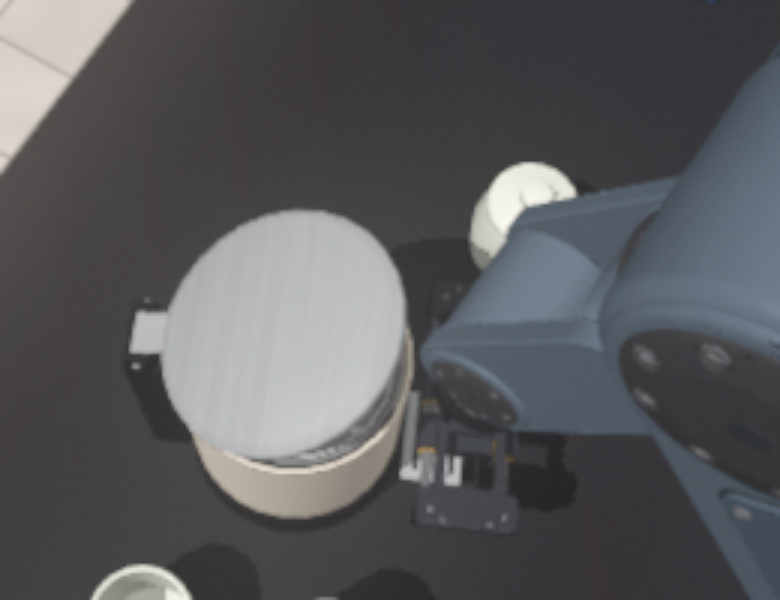

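Emit:
{"api": "apply_moves", "payload": {"steps": [{"x": 0,"y": 0,"z": -2.5,"spin": 0},{"x": 0,"y": 0,"z": -2.5,"spin": 0},{"x": 0,"y": 0,"z": -2.5,"spin": 0},{"x": 0,"y": 0,"z": -2.5,"spin": 0},{"x": 0,"y": 0,"z": -2.5,"spin": 0},{"x": 0,"y": 0,"z": -2.5,"spin": 0}]}}

```text
time_s: 6.45
position: [0.4666, 0.0882, 0.0328]
tcp_rot: [[-0.429, 0.048, -0.902], [0.903, 0.008, -0.429], [-0.014, -0.999, -0.047]]
force: [-0.5, 0.3, 7.2]
opening: 0.01
```

```bash
python3 rp.py; python3 - <<'E'
from h import *
a,_=snap('scene','s6');cv2.imwrite('pics/s6c.png',cv2.resize(a[100:300,180:440,::-1],None,fx=3,fy=3))
E
```

```text
t 6.45 tcp [0.4666 0.0882 0.0328] tip [0.4669 0.0883 0.0248] r 0.1288 lat 0.0004 F [-0.5  0.3  7.2] y [ 0.048  0.008 -0.999] ang 115.4
```

View pics/s6c.png

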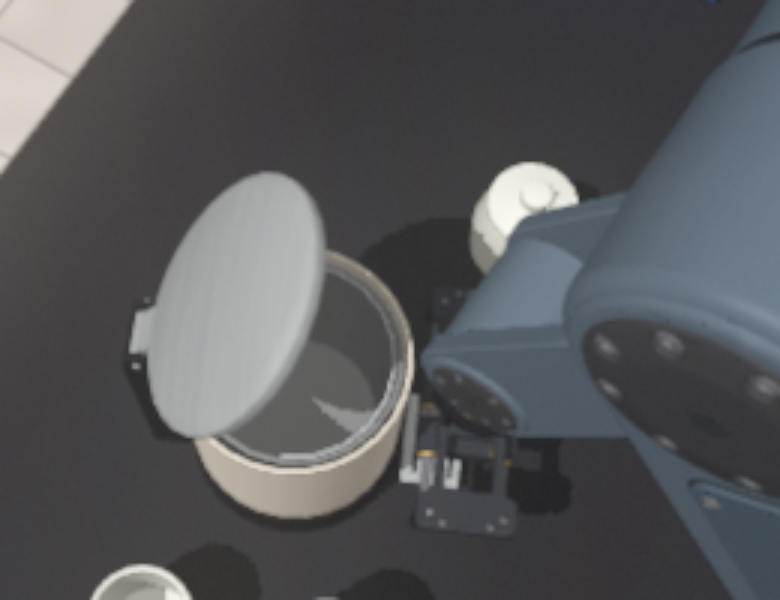

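Emit:
{"api": "apply_moves", "payload": {"steps": [{"x": 0,"y": 0,"z": -2.5,"spin": 0},{"x": 0,"y": 0,"z": -2.5,"spin": 0},{"x": 0,"y": 0,"z": -2.5,"spin": 0},{"x": 0,"y": 0,"z": -2.5,"spin": 0},{"x": 0,"y": 0,"z": -2,"spin": 0}]}}

```text
time_s: 7.0
position: [0.4668, 0.0884, 0.0241]
tcp_rot: [[-0.429, 0.052, -0.902], [0.903, 0.008, -0.429], [-0.015, -0.999, -0.05]]
force: [-4.2, -1.1, 29.7]
opening: 0.005
```

```bash
python3 rp.py
```

```text
t 7.0 tcp [0.4668 0.0884 0.0241] tip [0.4672 0.0884 0.0161] r 0.1284 lat 0.0004 F [-4.2 -1.1 29.7] y [ 0.052  0.008 -0.999] ang 115.4
```

Emit:
{"api": "apply_moves", "payload": {"steps": [{"x": 0,"y": 0,"z": -1.2,"spin": 0},{"x": 0,"y": 0,"z": -1.2,"spin": 0},{"x": 0,"y": 0,"z": -1.2,"spin": 0},{"x": 0,"y": 0,"z": -1.2,"spin": 0}]}}

```text
time_s: 7.4
position: [0.4668, 0.0884, 0.0246]
tcp_rot: [[-0.429, 0.057, -0.902], [0.903, 0.007, -0.429], [-0.018, -0.998, -0.055]]
force: [-1.3, -1.1, 12.7]
opening: 0.007
```

```bash
python3 rp.py; python3 - <<'E'
from h import *
a,_=snap('scene','s7');cv2.imwrite('pics/s7c.png',cv2.resize(a[100:300,180:440,::-1],None,fx=3,fy=3))
E
```

```text
t 7.4 tcp [0.4668 0.0884 0.0246] tip [0.4672 0.0884 0.0166] r 0.1285 lat 0.0004 F [-1.3 -1.1 12.7] y [ 0.057  0.007 -0.998] ang 115.4
```

View pics/s7c.png

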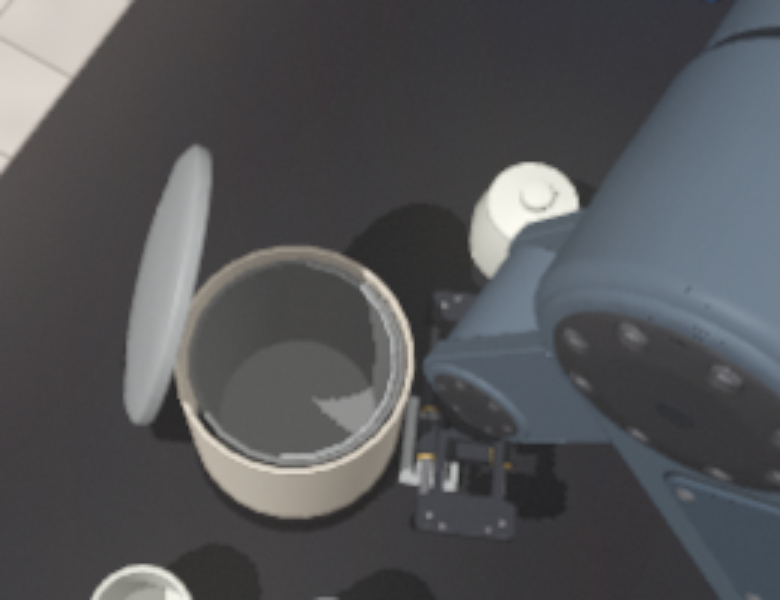

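Emit:
{"api": "apply_moves", "payload": {"steps": [{"x": 0,"y": 0,"z": -2,"spin": 0},{"x": 0,"y": 0,"z": -2,"spin": 0},{"x": 0,"y": 0,"z": -2,"spin": 0},{"x": 0,"y": 0,"z": -2,"spin": 0},{"x": 0,"y": 0,"z": -2,"spin": 0},{"x": 0,"y": 0,"z": -2,"spin": 0}]}}

```text
time_s: 8.05
position: [0.4667, 0.0884, 0.0242]
tcp_rot: [[-0.43, 0.068, -0.9], [0.903, 0.007, -0.43], [-0.023, -0.998, -0.064]]
force: [-3.8, -0.8, 21.3]
opening: 0.005
```

```bash
python3 rp.py
```

```text
t 8.05 tcp [0.4667 0.0884 0.0242] tip [0.4673 0.0884 0.0162] r 0.1284 lat 0.0004 F [-3.8 -0.8 21.3] y [ 0.068  0.007 -0.998] ang 115.5
```

Emit:
{"api": "apply_moves", "payload": {"steps": [{"x": 0,"y": 0,"z": -1.6,"spin": 0},{"x": 0,"y": 0,"z": -1.6,"spin": 0},{"x": 0,"y": 0,"z": -1.6,"spin": 0},{"x": 0,"y": 0,"z": -1.6,"spin": 0},{"x": 0,"y": 0,"z": -1.6,"spin": 0},{"x": 0,"y": 0,"z": -1.6,"spin": 0},{"x": 0,"y": 0,"z": -1.6,"spin": 0},{"x": 0,"y": 0,"z": -1.6,"spin": 0},{"x": 0,"y": 0,"z": -1.6,"spin": 0},{"x": 0,"y": 0,"z": -1.6,"spin": 0},{"x": 0,"y": 0,"z": -1.6,"spin": 0},{"x": 0,"y": 0,"z": -1.6,"spin": 0}]}}

```text
time_s: 9.25
position: [0.4665, 0.0884, 0.0242]
tcp_rot: [[-0.43, 0.088, -0.898], [0.902, 0.006, -0.431], [-0.033, -0.996, -0.082]]
force: [-3.4, -0.8, 16.7]
opening: 0.004
```

```bash
python3 rp.py
```

```text
t 9.25 tcp [0.4665 0.0884 0.0242] tip [0.4672 0.0884 0.0162] r 0.1284 lat 0.0004 F [-3.4 -0.8 16.7] y [ 0.088  0.006 -0.996] ang 115.5
```

Emit:
{"api": "apply_moves", "payload": {"steps": [{"x": 0,"y": 0,"z": -1.6,"spin": 0},{"x": 0,"y": 0,"z": -1.6,"spin": 0},{"x": 0,"y": 0,"z": -1.6,"spin": 0},{"x": 0,"y": 0,"z": -1.6,"spin": 0},{"x": 0,"y": 0,"z": -1.6,"spin": 0},{"x": 0,"y": 0,"z": -1.6,"spin": 0},{"x": 0,"y": 0,"z": -1.6,"spin": 0},{"x": 0,"y": 0,"z": -1.6,"spin": 0},{"x": 0,"y": 0,"z": -1.6,"spin": 0},{"x": 0,"y": 0,"z": -1.6,"spin": 0},{"x": 0,"y": 0,"z": -1.6,"spin": 0},{"x": 0,"y": 0,"z": -1.6,"spin": 0}]}}

```text
time_s: 10.45
position: [0.4664, 0.0884, 0.024]
tcp_rot: [[-0.43, 0.109, -0.896], [0.902, 0.005, -0.432], [-0.043, -0.994, -0.101]]
force: [-3.2, -0.3, 17.6]
opening: 0.006
```

```bash
python3 rp.py; python3 - <<'E'
from h import *
a,_=snap('scene','s8');cv2.imwrite('pics/s8c.png',cv2.resize(a[100:300,180:440,::-1],None,fx=3,fy=3))
E
```

```text
t 10.45 tcp [0.4664 0.0884 0.024 ] tip [0.4673 0.0884 0.0161] r 0.1284 lat 0.0004 F [-3.2 -0.3 17.6] y [ 0.109  0.005 -0.994] ang 115.5
```

View pics/s8c.png

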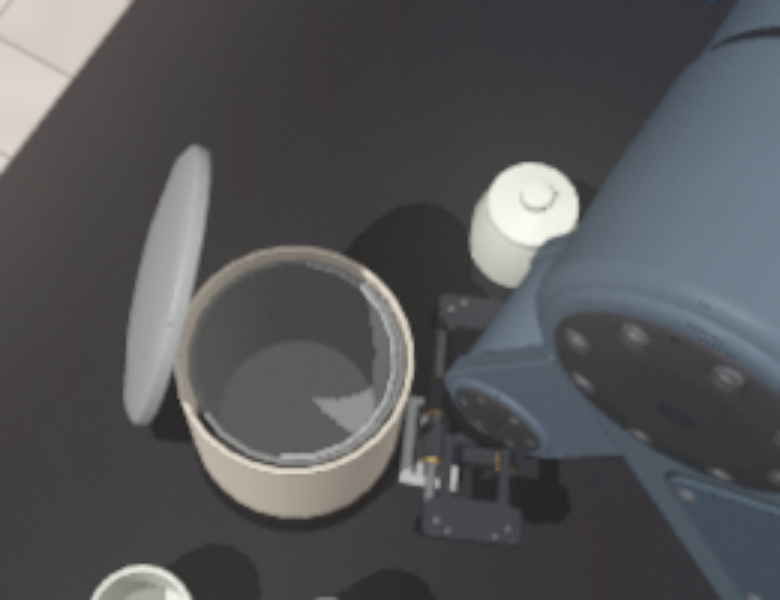

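Emit:
{"api": "apply_moves", "payload": {"steps": [{"x": 0,"y": 0,"z": -1.6,"spin": 0},{"x": 0,"y": 0,"z": -1.6,"spin": 0},{"x": 0,"y": 0,"z": -1.6,"spin": 0},{"x": 0,"y": 0,"z": -1.6,"spin": 0},{"x": 0,"y": 0,"z": -1,"spin": 0},{"x": 0,"y": 0,"z": -0.5,"spin": 0},{"x": 0,"y": 0,"z": 0.2,"spin": 0},{"x": 0,"y": 0,"z": 0.4,"spin": 0},{"x": 0,"y": 0,"z": 0.4,"spin": 0}]}}

```text
time_s: 11.4
position: [0.4662, 0.0883, 0.0264]
tcp_rot: [[-0.43, 0.12, -0.895], [0.902, 0.004, -0.432], [-0.048, -0.993, -0.11]]
force: [-1.5, 0.0, 4.1]
opening: 0.009
```

Emit:
{"api": "apply_moves", "payload": {"steps": [{"x": 0,"y": 0,"z": 0.4,"spin": 0},{"x": 0,"y": 0,"z": 0.4,"spin": 0},{"x": 0,"y": 0,"z": 0.4,"spin": 0},{"x": 0,"y": 0,"z": 0.4,"spin": 0},{"x": 0,"y": 0,"z": 0.4,"spin": 0},{"x": 0,"y": 0,"z": 0.4,"spin": 0}]}}

```text
time_s: 12.0
position: [0.4661, 0.0883, 0.029]
tcp_rot: [[-0.43, 0.12, -0.895], [0.902, 0.004, -0.432], [-0.048, -0.993, -0.11]]
force: [-1.5, -0.8, 5.9]
opening: 0.006
```

Emit:
{"api": "apply_moves", "payload": {"steps": [{"x": 0,"y": 0,"z": 0.8,"spin": 0},{"x": 0,"y": 0,"z": 0.9,"spin": 0},{"x": 0,"y": 0,"z": 0.9,"spin": 0},{"x": 0,"y": 0,"z": 0.9,"spin": 0},{"x": 0,"y": 0,"z": 0.9,"spin": 0},{"x": 0,"y": 0,"z": 0.9,"spin": 0},{"x": 0,"y": 0,"z": 0.9,"spin": 0},{"x": 0,"y": 0,"z": 0.9,"spin": 0}]}}

```text
time_s: 12.8
position: [0.466, 0.0883, 0.0376]
tcp_rot: [[-0.43, 0.121, -0.895], [0.902, 0.004, -0.432], [-0.049, -0.993, -0.111]]
force: [-0.6, -0.7, 8.1]
opening: 0.01
```

Emit:
{"api": "apply_moves", "payload": {"steps": [{"x": 0,"y": 0,"z": 0.6,"spin": 0},{"x": 0,"y": 0,"z": 0.6,"spin": 0},{"x": 0,"y": 0,"z": 0.6,"spin": 0},{"x": 0,"y": 0,"z": 0.6,"spin": 0},{"x": 0,"y": 0,"z": 0.6,"spin": 0},{"x": 0,"y": 0,"z": 0.6,"spin": 0}]}}

```text
time_s: 13.4
position: [0.4662, 0.0885, 0.0432]
tcp_rot: [[-0.43, 0.123, -0.895], [0.902, 0.004, -0.432], [-0.049, -0.992, -0.112]]
force: [-1.7, -0.3, 7.9]
opening: 0.004
```

Emit:
{"api": "apply_moves", "payload": {"steps": [{"x": 0,"y": 0,"z": 0.4,"spin": 0},{"x": 0,"y": 0,"z": 0.4,"spin": 0},{"x": 0,"y": 0,"z": 0.3,"spin": 0},{"x": 0,"y": 0,"z": 0.3,"spin": 0},{"x": 0,"y": 0,"z": 0.3,"spin": 0}]}}

```text
time_s: 13.9
position: [0.4665, 0.0886, 0.047]
tcp_rot: [[-0.43, 0.125, -0.894], [0.902, 0.004, -0.433], [-0.05, -0.992, -0.114]]
force: [-1.1, -0.3, 8.2]
opening: 0.004
```

Emit:
{"api": "apply_moves", "payload": {"steps": [{"x": 0,"y": 0,"z": 0.1,"spin": 0},{"x": 0,"y": 0,"z": 0.1,"spin": 0},{"x": 0,"y": 0,"z": 0.1,"spin": 0},{"x": 0,"y": 0,"z": 0.1,"spin": 0},{"x": 0,"y": 0,"z": 0.1,"spin": 0}]}}

```text
time_s: 14.4
position: [0.4667, 0.0887, 0.0497]
tcp_rot: [[-0.43, 0.127, -0.894], [0.901, 0.004, -0.433], [-0.051, -0.992, -0.116]]
force: [-1.0, -0.1, 8.8]
opening: 0.001
```

Emit:
{"api": "apply_moves", "payload": {"steps": [{"x": 0,"y": 0,"z": 0.1,"spin": 0},{"x": 0,"y": 0,"z": 0.1,"spin": 0},{"x": 0,"y": 0,"z": 0.2,"spin": 0},{"x": 0,"y": 0,"z": 0.3,"spin": 0},{"x": 0,"y": 0,"z": 0.3,"spin": 0}]}}

```text
time_s: 14.9
position: [0.4669, 0.0888, 0.0526]
tcp_rot: [[-0.43, 0.129, -0.893], [0.901, 0.004, -0.433], [-0.052, -0.992, -0.118]]
force: [-0.2, -0.4, 0.0]
opening: 0.004
```

```bash
python3 rp.py; python3 - <<'E'
from h import *
a,_=snap('scene','s9');cv2.imwrite('pics/s9c.png',cv2.resize(a[100:300,180:440,::-1],None,fx=3,fy=3))
E
```

```text
t 14.9 tcp [0.4669 0.0888 0.0526] tip [0.468  0.0889 0.0446] r 0.1276 lat 0.0003 F [-0.2 -0.4  0. ] y [ 0.129  0.004 -0.992] ang 115.5
```

View pics/s9c.png

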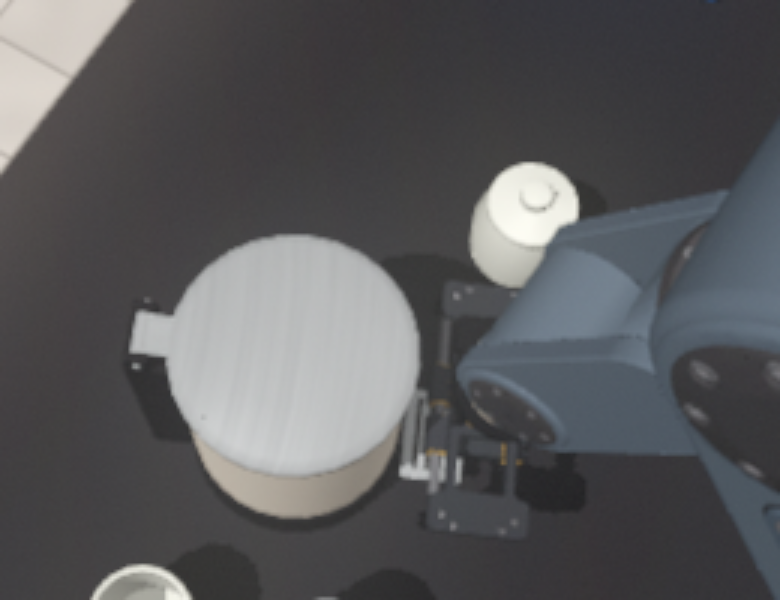

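Emit:
{"api": "apply_moves", "payload": {"steps": [{"x": 0,"y": 0,"z": 5,"spin": 0},{"x": -2,"y": -1,"z": 15,"spin": 0},{"x": -8,"y": -4,"z": 20,"spin": 0},{"x": -8,"y": -4,"z": 25,"spin": 0},{"x": -8,"y": -4,"z": 25,"spin": 0},{"x": 0,"y": 0,"z": 25,"spin": 0},{"x": 0,"y": 0,"z": 0,"spin": 0},{"x": 0,"y": 0,"z": 0,"spin": 0},{"x": 0,"y": 0,"z": 0,"spin": 0}]}}

```text
time_s: 15.85
position: [0.4401, 0.0754, 0.1697]
tcp_rot: [[-0.43, 0.126, -0.894], [0.901, 0.004, -0.433], [-0.051, -0.992, -0.115]]
force: [0.4, -0.6, -1.1]
opening: 0.008
```

```bash
python3 rp.py; python3 - <<'E'
from h import *
a,_=snap('scene','s10')
b=cv2.imread('pics/scene1.png')[:,:,::-1]
for n in('lid_cover','pedal_pad','bin','glass_jar','mug'):
    for r in spotter.cut_out(n,'scene')[:1]: print(n,round(r['score'],2),r['rect'])
cv2.imwrite('pics/s10c.png',np.hstack([b[140:340,190:390,::-1],a[140:340,190:390,::-1]]).repeat(2,0).repeat(2,1)[:, :800])
E
```

```text
t 15.85 tcp [0.4401 0.0754 0.1697] tip [0.4411 0.0754 0.1617] r 0.1576 lat 0.0009 F [ 0.4 -0.6 -1.1] y [ 0.126  0.004 -0.992] ang 115.5
lid_cover 0.97 [233.1, 179.1, 84.1, 81.3]
pedal_pad 0.88 [314.8, 229.9, 19.6, 32.5]
bin 0.79 [222.2, 178.4, 110.8, 100.5]
glass_jar 0.84 [271.1, 299.3, 34.5, 37.5]
mug 0.7 [199.2, 291.0, 48.5, 37.6]
```

View pics/s10c.png

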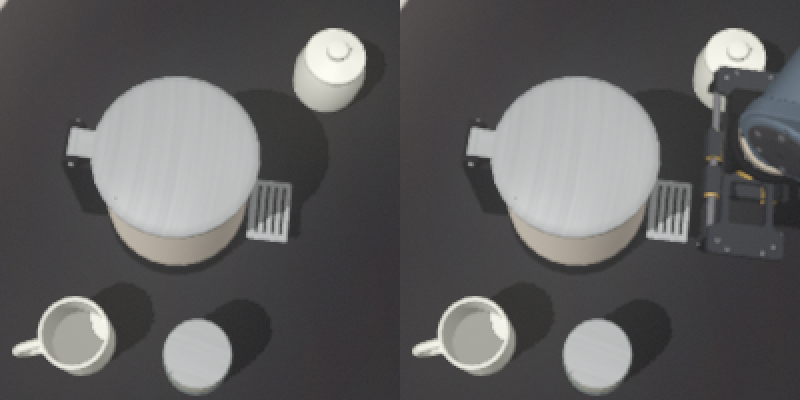

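The bin, lid, pedal and the three loose things match the first picture. The lid is shut and the arm is clear of everything, so I'm handing in.

```bash
python3 -c "
from rig import job
print(job.hand_in())"
```

```text
the job is handed in; nothing more can be done
None
```

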